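# Select third gear on a bench mixer's gearbox

### The job

The gear lever with the red knob on the grey mixer gearbox stands in second gear (near slot of the left column, two dots). Pushing gently with the outside of the fingers and never pinching the knob, guide it through the H-shaped gate into third gear: forward to neutral, across to the right-hand column, then forward until it is fully home in the far right slot (three green dots), and leave it there. Do not go into first or fourth gear on the way, and leave the two bottles and the beaker alone.

Things in the scene. Friction and masses are not known exactly. Their poses are not given: they have to be found in the camera images.
- gearbox: Grey gearbox, 130 (x) x 120 (y) x 103 mm high, fixed to the worktop; a stub shaft sticks out 22 mm more on its -y side. Origin: centre of its underside, on the worktop. x points forward (away from the robot), y to its left, z up. On its top lies an aluminium plate with an H-shaped gate, through which the lever's stick passes.
- gate_middle (a point): Middle of the H-gate, on the plate's upper face, 103 mm above the gearbox's origin; axes as the gearbox. Two columns run along x at y = +15 mm (left) and -15 mm (right), joined at x = 0 by the cross channel (neutral), the only way between them. Slots are 15 mm wide, the cross channel 22, the stick 10 mm thick; tongues between the columns have round noses.
- slot3_end (a point): Where the stick passes the plate's upper face, to about 2 mm, when third gear is fully home: 20 mm ahead of the gate's middle and 15 mm to its right. Slot 1 is far left, 2 near left, 3 far right, 4 near right; beside each are as many dots as its number, black, but green at slot 3.
- knob (a point): Centre of the lever's red knob, a round grip 30 mm across and 32 mm tall (16 mm above and below this point), on a 10 mm steel stick. The stick pivots on the gearbox's centre line, 38 mm above its underside; this point is 132 mm from the pivot, 159 to 170 mm above the worktop. z runs along the stick.
- lever_fore (a joint): Fore-and-aft lean of the lever, rad: 0 = upright (neutral), positive = forward (gearbox +x), stops at -0.32 and +0.32 (fully home in a far slot). The knob's centre is 132 mm x sin(value) ahead of the gearbox's centre. A stiff joint without springs or a click in neutral: the lever stays where it is left; about 2.2 N at the knob moves it.
- lever_across (a joint): Sideways lean of the lever, rad: positive = to the right (gearbox -y), stops at -0.25 (middle of the left column) and +0.25 (middle of the right column). The knob's centre is about 132 mm x sin(value) to the right of the gearbox's centre. Same friction as the other joint.
- amber_bottle: Loose brown bottle with black cap, 60 mm wide, 125 mm tall, to the left of the gearbox; origin at the centre of its underside. Leave alone.
- dropper_bottle: Loose small brown bottle with black rubber teat, 28 mm wide, 84 mm tall, to the right of the gearbox; origin at the centre of its underside. Leave alone.
- beaker_100: Loose small glass beaker, 57 mm wide, 74 mm tall, farther to the right; origin at the centre of its underside. Leave alone.

How it is judged:
By the outcome, as a careful person would: the job done as asked, in the order asked, and still so for the second after the job is handed in, with the robot touching nothing.
It also fails if it takes over 64 s, if anything falls off the work surface, if the arm or the gripper's body presses on something with over 40 N, if the wrist force passes 120 N, or if a joint passes its speed limit or range.

### The arm

A 6-joint arm with a two-finger parallel gripper is mounted at the origin on a cart in front of the work surface, level with it; the furniture and walls round the work are solid. World frame = base frame: x ahead of the robot, y to its left, z up, the work surface at z = 0. Lengths are in m, angles in rad, forces in N, time in s.
With the tool pointing down it reaches from about 0.275 to 0.725 m from the base axis. Payload 15.9 kg.
Tool frame: the origin (TCP) lies at the very end of the fingers, on their centre line; the grasp point (between the pads) lies 19 mm behind it; z points along the fingers, y is the direction in which the jaws open and shut (so a half turn about z gives the same grasp; the last joint's range is limited). The gripper opens to 85 mm and grips with 20 to 120 N. Pads are 22 mm wide; open, the fingers measure 114 mm over their backs; the gripper's body (76 mm by 85 mm) begins 54 mm behind the grasp point. The pads swing forward as they close: fully open they stand 13 mm farther back than shut.
Start: joints at [1.335, 0.213, -0.034, 1.323, 0, 1.571], TCP at [0.117, 0.486, 0.202] pointing down, gripper open.
Joint ranges: [-2.98, 2.98], [-0.74, 1.72], [-1.14, 1.35], [-2.1, 2.04], [-1.57, 1.44], [-3.14, 3.14]. Speed limits (rad/s): [1.89, 1.89, 2.39, 2.57, 3.14, 3.14].

### API

Orientations are given as [roll, pitch, yaw] about the fixed x, y, z axes, in that order (R = Rz(yaw) Ry(pitch) Rx(roll)).
In Python, from station import read_state, viewer, sign_off gives the robot as it stands. The module is installed in compiled form; this text tells all that it offers.
- The arm moves only by the tool play_rows, never from a script. Its argument "targets" is a list of rows, each a list of 4 numbers: the shift along the tool's x, y, z in m, then the turn about the tool's z in rad. In form: [[dx, dy, dz, turn], ...]. A call has 1 to 12 rows; each row is the pose to reach, as a shift and turn from the pose commanded when the call began, along the tool's axes at that moment; what a row does not reach only later rows make up. A row lasts 1/10 s, in which the tool goes at most 50 mm and 8.59 degrees, less where a joint would pass 70% of its speed; a pose out of reach is approached as far as the arm can. A call with a gripper value outside its range is refused whole. "jaw" is the gripper's target within -1 to 1 (shut at 1, half-way at 0, fully open at -1), set as the call begins (left out, the last holds). The fingers move at their own pace and stop on an object; "force" is the grip in N (left out, the last holds). Time passes only in rows, so rows that repeat a pose let the fingers close. It gives the time, the measured TCP pose, the force and the opening at its end, in the units of the state.
- read_state(): the state, without advancing time (a new reading comes with each control period).
- viewer.snapshot(name): name is "scene" or "side" or "wrist"; returns a dict with "pixels" (400x640x3 uint8, red, green, blue), "fx", "fy", "cx", "cy" (pixels), "R" (3x3) and "t" (3): a world point X has camera coordinates R X + t. Camera axes: x right, y down, z forward; pixel columns grow to the right and rows downward; lengths in m; the calibration is good to about 2 mm. A picture is of the moment at which its call begins. There is no depth.
- sign_off(): hands the job in, once; it reports no verdict.
The state is a dict: "clock": time; "joints": joint angles; "joint_velocities": joint speeds; "joint_torque": joint torques, N m; "eef_pos": TCP position; "orientation": TCP orientation; "wrist_force": force on the tool from outside, world axes, zero at the start; "wrist_torque": the same for the moment, N m; "width": opening from 0.0 (shut) to 1.0 (fully open).
Only numpy, scipy, OpenCV 4.12 (cv2) and the standard library are available. Lean on these libraries where they do the work, as an engineer would, in place of code of your own. Each camera call takes 0.05 s, during which the arm holds its last target.

## Working session

There is one attempt and no reset: what is moved stays moved. The work goes in short steps, Python scripts to look and compute and a tool call to move; the robot and the scene stay as the last step left them, time stands still between calls to the robot, and variables do not carry over. Pictures are saved under pics/ and viewed, and the job is handed in when it is done.

Besides the shell and the picture viewer there is one more tool, called after ">>>" as name(argument=value, ...) on one line, values as JSON. play_rows: Moves the arm, as the interface text tells. Its arguments: {"type":"object","properties":{"targets":{"type":"array"},"jaw":{"type":"number"},"force":{"type":"number"}},"required":["targets"]}

```bash
mkdir -p pics; cat > h.py <<'E'
import numpy as np, cv2, json
from station import read_state, viewer, sign_off
def snap(name, fn, crop=None, scale=1):
    d=viewer.snapshot(name); im=np.array(d["pixels"])[:,:,::-1].copy()
    cv2.imwrite(f"pics/{fn}_full.png",im)
    np.savez(f"pics/{fn}.npz",**{k:np.array(d[k]) for k in("fx","fy","cx","cy","R","t")})
    if crop:
        a,b,c,e=crop; im=cv2.resize(im[b:e,a:c],None,fx=scale,fy=scale,interpolation=cv2.INTER_CUBIC)
        cv2.imwrite(f"pics/{fn}.png",im)
def cam(fn): return np.load(f"pics/{fn}.npz")
def proj(fn,X):
    d=cam(fn); c=d["R"]@np.array(X)+d["t"]; return np.array([d["fx"]*c[0]/c[2]+d["cx"], d["fy"]*c[1]/c[2]+d["cy"]])
def onz(fn,u,v,z):
    d=cam(fn); r=d["R"].T@np.array([(u-d["cx"])/d["fx"],(v-d["cy"])/d["fy"],1]); o=-d["R"].T@d["t"]
    return o+r*(z-o[2])/r[2]
E
python3 - <<'E'
from h import *
for n in("scene","side","wrist"):
    snap(n,n+"0")
    d=cam(n+"0"); print(n,d["fx"],(-d["R"].T@d["t"]).round(3),d["R"][2].round(2))
s=read_state();print({k:np.round(v,3) for k,v in s.items()})
E
```

```text
scene 409.91323453559716 [-0.013 -0.312  1.084] [ 0.45  0.31 -0.84]
side 392.5245770987024 [0.489 0.785 0.768] [-0.02 -0.77 -0.64]
wrist 338.2180109626397 [0.04  0.504 0.373] [ 0.3  -0.07 -0.95]
{'clock': np.float64(0.15), 'joints': array([ 1.335,  0.213, -0.035,  1.323,  0.   ,  1.571]), 'joint_velocities': array([-0.   , -0.   ,  0.002,  0.002, -0.   , -0.001]), 'joint_torque': array([ 6.0000e-03, -6.8640e+01,  4.8725e+01,  1.3000e-02,  0.0000e+00,
        0.0000e+00]), 'eef_pos': array([0.117, 0.486, 0.202]), 'orientation': array([-3.141, -0.   ,  2.906]), 'wrist_force': array([-0.187,  0.009, -0.227]), 'wrist_torque': array([-0.017, -0.024,  0.029]), 'width': np.float64(0.997)}
```

View pics/scene0_full.png

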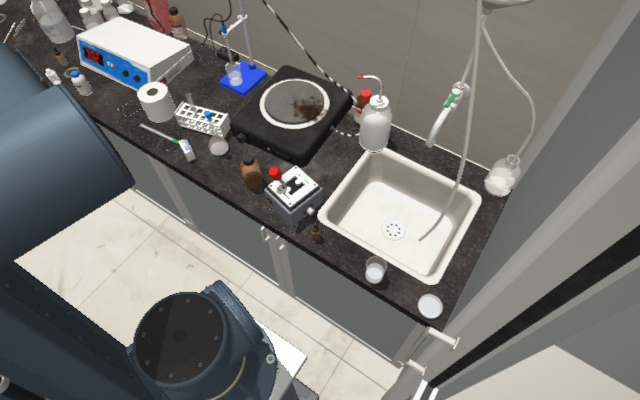

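View pics/side0_full.png

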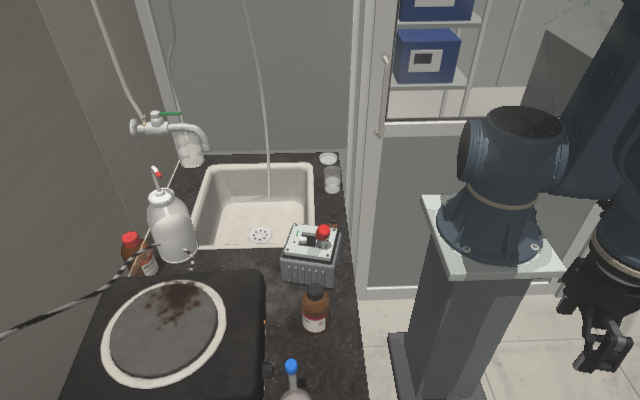

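View pics/wrist0_full.png

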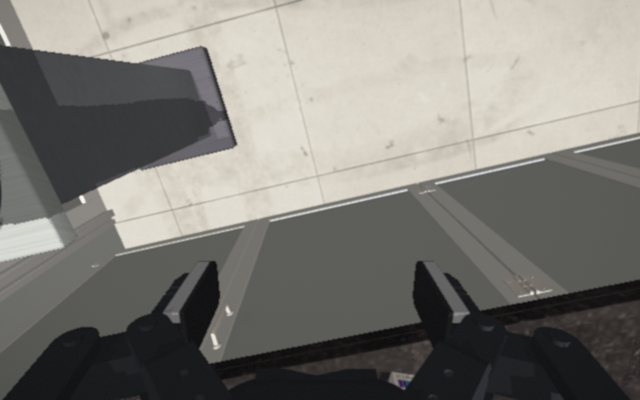

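```bash
python3 - <<'E'
from h import *
a=cv2.imread("pics/scene0_full.png")[150:250,230:335]; b=cv2.imread("pics/side0_full.png")[215:335,270:350]
cv2.imwrite("pics/a.png",cv2.resize(a,None,fx=6,fy=6,interpolation=cv2.INTER_CUBIC)[:600,:640])
cv2.imwrite("pics/b.png",cv2.resize(b,None,fx=5,fy=5,interpolation=cv2.INTER_CUBIC))
# red centroid
for n in("scene0","side0"):
    im=cv2.imread(f"pics/{n}_full.png").astype(int); m=(im[:,:,2]>150)&(im[:,:,1]<90)&(im[:,:,0]<90)
    k,l,s,c=cv2.connectedComponentsWithStats(m.astype(np.uint8))
    for i in range(1,k):
        if s[i][4]>20: print(n,s[i],c[i].round(1))
E
```

```text
scene0 [360  89  11   8  65] [365.2  92.8]
scene0 [269 167  10   9  72] [273.5 171. ]
side0 [155 172   7   5  21] [158.  173.9]
side0 [317 224  13  11 107] [323.3 229.4]
side0 [122 232  16  11 131] [128.9 236.6]
```

View pics/a.png

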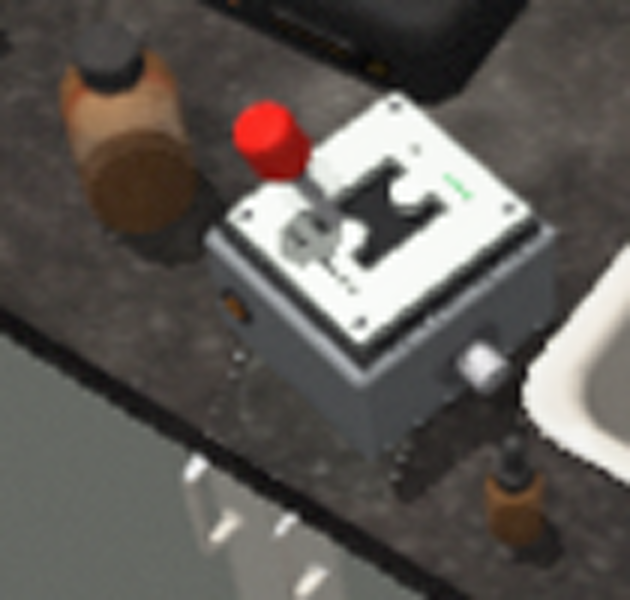

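View pics/b.png

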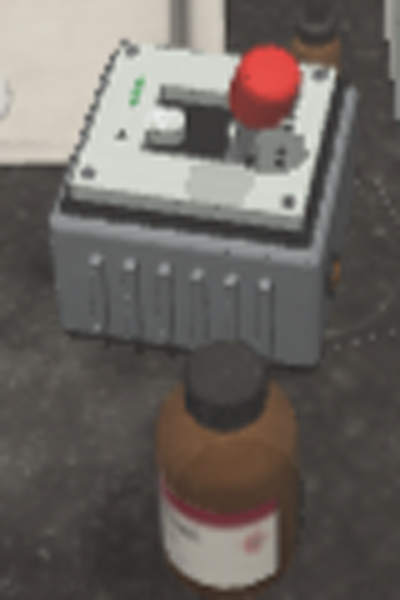

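```bash
python3 - <<'E'
from h import *
S=[(395,104),(510,209),(360,323),(247,215)]; T=[(129,49),(87,172),(288,201),(320,73)]
f=lambda p,o,s:(o[0]+(p[0]+.5)/s-.5,o[1]+(p[1]+.5)/s-.5)
A=[onz("scene0",*f(p,(230,150),6),.103) for p in S]
B=[onz("side0",*f(p,(270,215),5),.103) for p in T]
for q in(A,B):
    q=np.array(q); print(q.round(4).tolist(), q.mean(0).round(4)); print([np.linalg.norm(q[i]-q[(i+1)%4]).round(4) for i in range(4)])
    print([np.degrees(np.arctan2(*(q[i]-q[(i+1)%4])[[1,0]])).round(1) for i in range(4)])
def tri(l):
    M=[];b=[]
    for n,u,v in l:
        d=cam(n);o=-d["R"].T@d["t"];r=d["R"].T@np.array([(u-d["cx"])/d["fx"],(v-d["cy"])/d["fy"],1]);r/=np.linalg.norm(r)
        P=np.eye(3)-np.outer(r,r);M.append(P);b.append(P@o)
    X=np.linalg.solve(sum(M),sum(b));return X
X=tri([("scene0",273.8,172.3),("side0",323.3,230.5)]);print("knob",X.round(4),proj("scene0",X),proj("side0",X))
am=[onz("scene0",*f((125,185),(230,150),6),.06)];print(am)
print("dropper top",onz("scene0",*f((517,450),(230,150),6),.08),"beaker",onz("scene0",375,262,.074))
for n,p in(("amber cap side",onz("side0",*f((228,370),(270,215),5),.125)),("amber cap scene",onz("scene0",*f((108,50),(230,150),6),.125))):print(n,p)
E
```

```text
[[0.5531, 0.1606, 0.103], [0.5325, 0.0774, 0.103], [0.4401, 0.0996, 0.103], [0.4593, 0.1811, 0.103]] [0.4963 0.1297 0.103 ]
[np.float64(0.0857), np.float64(0.0951), np.float64(0.0838), np.float64(0.096)]
[np.float64(76.1), np.float64(-13.5), np.float64(-103.3), np.float64(167.7)]
[[0.5315, 0.0731, 0.103], [0.5496, 0.1553, 0.103], [0.4577, 0.1772, 0.103], [0.4381, 0.0941, 0.103]] [0.4942 0.1249 0.103 ]
[np.float64(0.0842), np.float64(0.0945), np.float64(0.0853), np.float64(0.0957)]
[np.float64(-102.5), np.float64(-13.3), np.float64(76.7), np.float64(167.3)]
knob [0.4661 0.167  0.1703] [273.75309536 172.33857929] [323.23039839 230.4681683 ]
[array([0.46032534, 0.26568994, 0.06      ])]
dropper top [0.43513532 0.00768929 0.08      ] beaker [ 0.43156902 -0.18417377  0.074     ]
amber cap side [0.48729396 0.28774497 0.125     ]
amber cap scene [0.48895476 0.28754765 0.125     ]
```

>>> play_rows(targets=[[0,0,-0.02,0],[0,0,-0.05,0],[-0.02,-0.01,-0.05,0],[-0.05,-0.03,-0.05,0],[-0.09,-0.055,-0.05,0],[-0.13,-0.08,-0.05,0],[-0.17,-0.105,-0.05,0],[-0.21,-0.13,-0.05,0],[-0.24,-0.15,-0.05,0],[-0.26,-0.165,-0.05,0],[-0.27,-0.17,-0.05,0],[-0.27,-0.17,-0.05,0]], jaw=1, force=20)

```text
clock: 1.35
eef_pos: [0.3402, 0.2572, 0.2518]
orientation: [-3.141, -0.0, 2.904]
wrist_force: [-0.4, 0.6, -0.9]
width: -0.002
```

```bash
python3 - <<'E'
from h import *
snap("wrist","w1"); snap("scene","s1",(200,100,340,240),4)
s=read_state();print({k:np.round(s[k],4) for k in("clock","eef_pos","orientation","wrist_force","width")})
print(proj("w1",s["eef_pos"]))
E
```

```text
{'clock': np.float64(1.45), 'eef_pos': array([0.3393, 0.2583, 0.2518]), 'orientation': array([-3.1415e+00, -4.0000e-04,  2.9058e+00]), 'wrist_force': array([-0.6871,  0.0686, -0.0512]), 'width': np.float64(0.0019)}
[317.85344468 233.86223418]
```

View pics/w1_full.png

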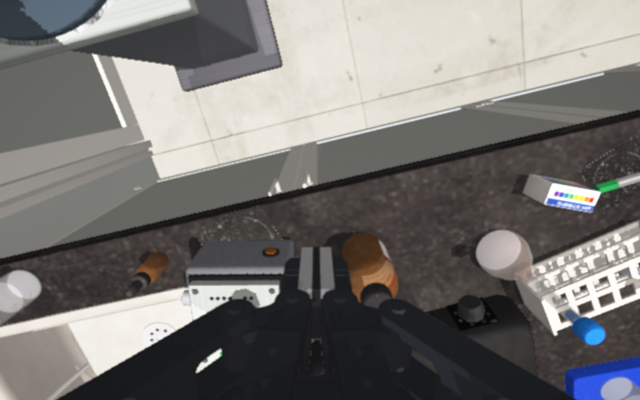

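View pics/s1.png

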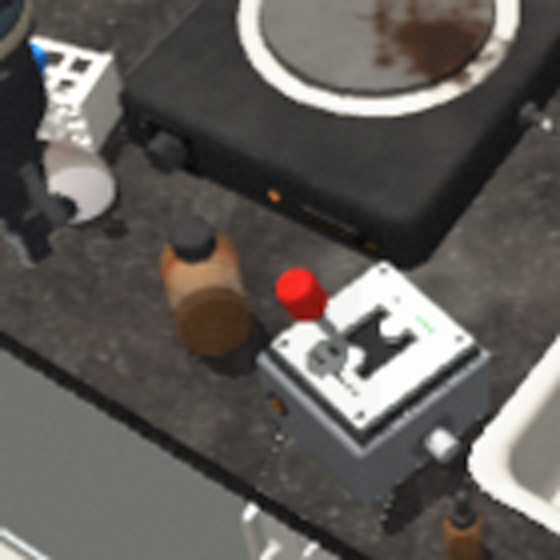

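>>> play_rows(targets=[[-0.02,-0.015,0,0],[-0.05,-0.03,0,0],[-0.08,-0.05,0,0],[-0.095,-0.06,0,0],[-0.095,-0.06,0.02,0],[-0.095,-0.06,0.05,0],[-0.095,-0.06,0.08,0],[-0.095,-0.06,0.1,0],[-0.095,-0.06,0.103,0],[-0.095,-0.06,0.103,0]])

```text
clock: 2.45
eef_pos: [0.4175, 0.178, 0.1491]
orientation: [-3.141, -0.001, 2.907]
wrist_force: [-0.1, 0.7, 0.7]
width: 0.001
```

```bash
python3 - <<'E'
from h import *
snap("side","d2",(260,170,380,290),5); snap("scene","s2",(210,120,340,240),5);snap("wrist","w2")
s=read_state();print({k:np.round(s[k],4) for k in("clock","eef_pos","orientation","wrist_force","width")})
print(proj("d2",s["eef_pos"]),proj("s2",s["eef_pos"]))
E
```

```text
{'clock': np.float64(2.6), 'eef_pos': array([0.4185, 0.1779, 0.1501]), 'orientation': array([3.1405e+00, 1.4000e-03, 2.9064e+00]), 'wrist_force': array([-0.017 , -0.1717, -0.7855]), 'width': np.float64(0.0008)}
[345.07740573 239.89192513] [260.83051559 186.54908059]
```

View pics/d2.png

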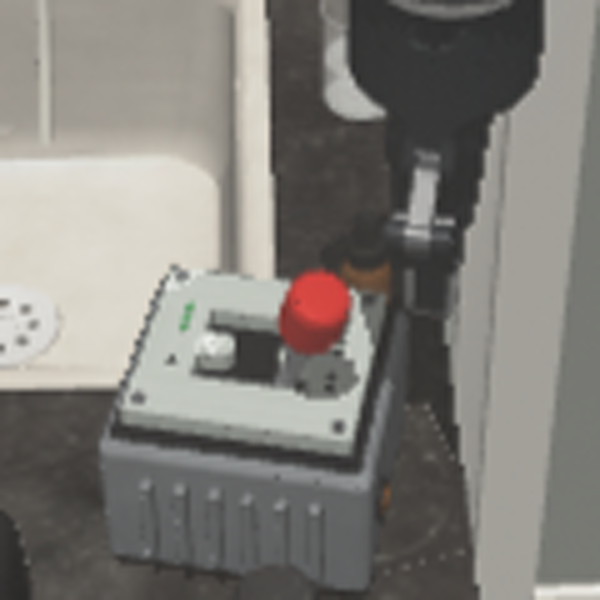

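View pics/s2.png

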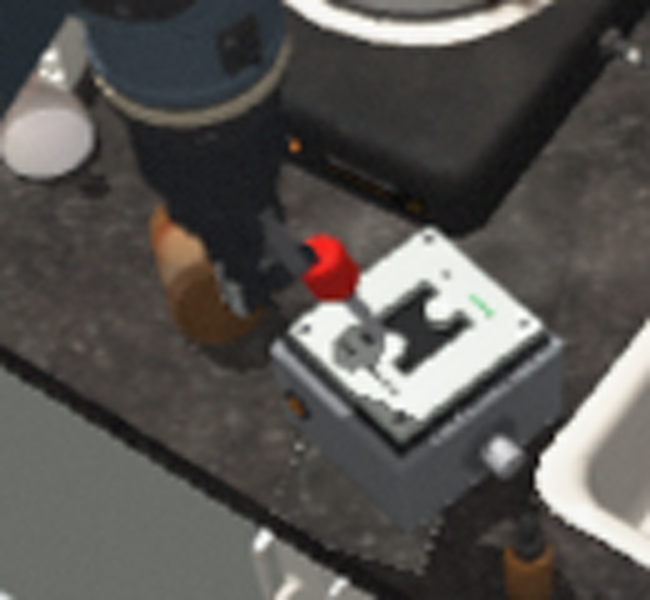

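View pics/w2_full.png

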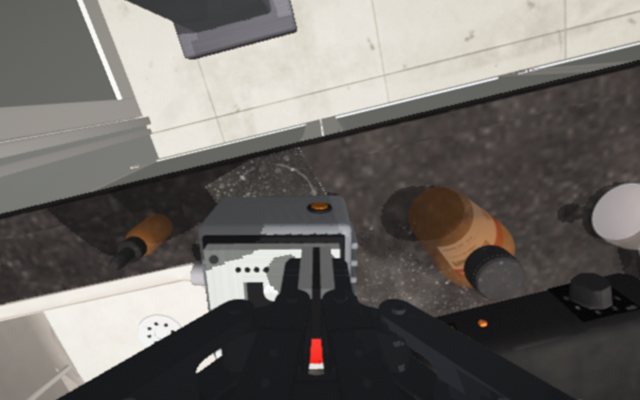

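>>> play_rows(targets=[[-0.005,0,0,0],[-0.01,0,0,0],[-0.015,0,0,0],[-0.019,0,0,0],[-0.023,0,0,0],[-0.027,0,0,0],[-0.031,0,0,0],[-0.035,0,0,0],[-0.035,0,0,0]])

```text
clock: 3.5
eef_pos: [0.4524, 0.1689, 0.1488]
orientation: [-3.142, 0.0, 2.906]
wrist_force: [0.0, 0.3, -1.1]
width: 0.002
```

```bash
python3 - <<'E'
from h import *
snap("side","d3",(260,170,380,290),5)
s=read_state();print({k:np.round(s[k],4) for k in("clock","eef_pos","orientation","wrist_force","width")})
E
```

```text
{'clock': np.float64(3.55), 'eef_pos': array([0.4521, 0.169 , 0.1488]), 'orientation': array([-3.1415e+00, -1.0000e-04,  2.9056e+00]), 'wrist_force': array([ 0.4817, -0.2523, -0.5296]), 'width': np.float64(-0.0027)}
```

View pics/d3.png

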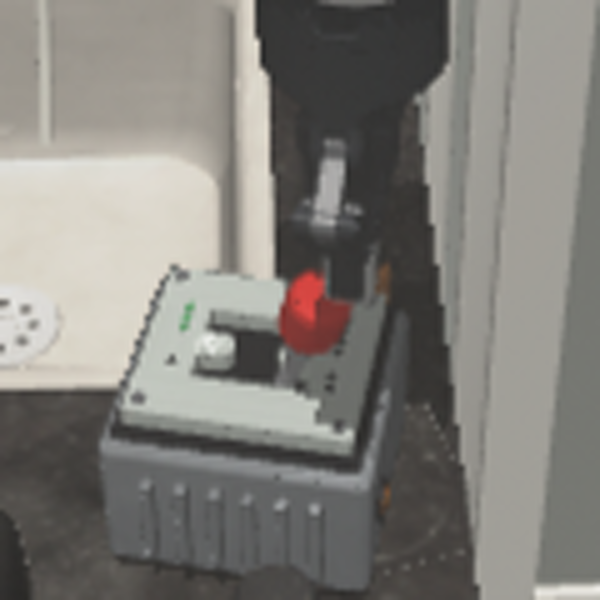

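```bash
python3 - <<'E'
from h import *
s=read_state();p=np.array(s["eef_pos"]); print("side",proj("d3",p), "crop",(proj("d3",p)-[260,170])*5+2)
d=cam("w1"); p1=np.array([.3393,.2583,.2518]); ex=np.array([.973,-.232,0])
for dz in(0,.005,.01,.015,.02):
  for gx in(-.011,0,.011): print(dz,gx,proj("w1",p1+ex*gx+[0,0,dz]).round(1),(proj("d3",p+ex*gx+[0,0,dz])-[260,170])*5+2)
snap("wrist","w3");snap("scene","s3",(210,120,340,240),5)
E
```

```text
side [329.59729526 237.88061195] crop [349.98647632 341.40305975]
0 -0.011 [317.9 215.4] [374.45644988 344.78556586]
0 0 [318. 234.] [349.98647632 341.40305975]
0 0.011 [318.  251.9] [325.6123627  338.03380444]
0.005 -0.011 [318.  218.8] [374.63386813 336.75249323]
0.005 0 [318.  237.8] [350.07376042 333.37339941]
0.005 0.011 [318.1 256.1] [325.61021807 330.00759151]
0.01 -0.011 [318.  222.4] [374.81259573 328.66013675]
0.01 0 [318.1 241.9] [350.1616874  325.28459757]
0.01 0.011 [318.1 260.5] [325.60805767 321.92237911]
0.015 -0.011 [318.1 226.2] [374.99264721 320.50783773]
0.015 0 [318.1 246.1] [350.25026438 317.13599841]
0.015 0.011 [318.2 265.2] [325.60588133 313.77751429]
0.02 -0.011 [318.2 230.3] [375.17403735 312.29492767]
0.02 0 [318.2 250.6] [350.33949862 308.92693639]
0.02 0.011 [318.2 270.2] [325.60368888 305.57233445]
```

View pics/w3_full.png

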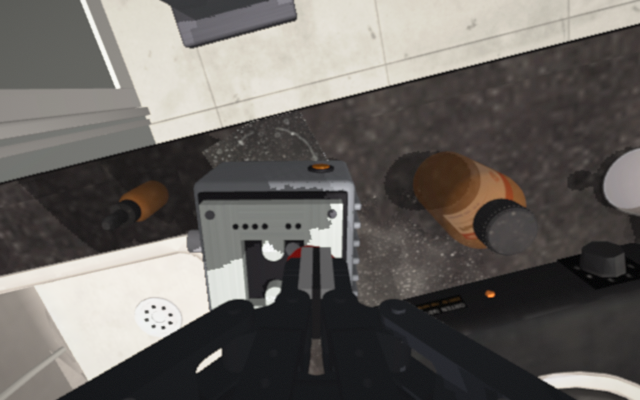

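View pics/s3.png

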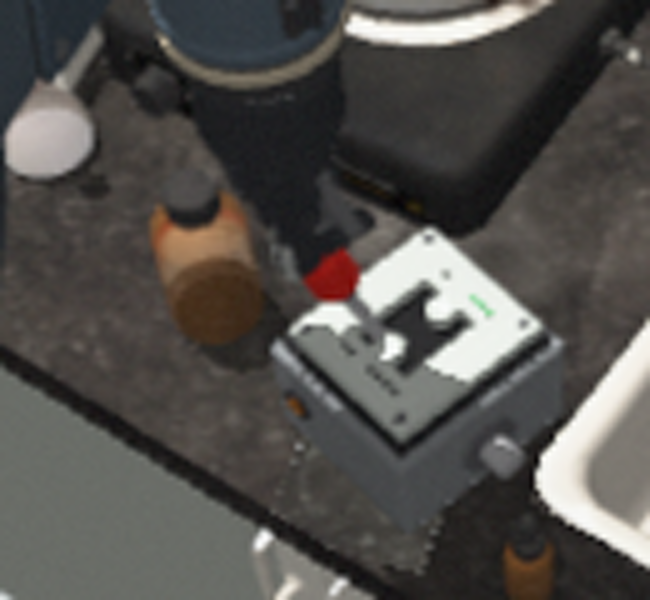

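>>> play_rows(targets=[[0.01,0,0,0],[0.02,0,0,0],[0.03,0,0,0],[0.035,0,0,0],[0.035,0,0.01,0],[0.035,0,0.02,0],[0.035,0,0.024,0],[0.035,0,0.024,0]])

```text
clock: 4.45
eef_pos: [0.4176, 0.1769, 0.1239]
orientation: [-3.141, -0.001, 2.906]
wrist_force: [-0.4, -0.1, 0.9]
width: -0.001
```

```bash
python3 - <<'E'
from h import *
snap("side","d4",(260,170,380,290),5); snap("scene","s4",(210,120,340,240),5)
s=read_state();print({k:np.round(s[k],4) for k in("clock","eef_pos","orientation","wrist_force","width")})
p=np.array(s["eef_pos"])
for n,o in(("d4",[260,170]),("s4",[210,120])): 
  for dz in (0,.03): print(n,(proj(n,p+[0,0,dz])-o)*5+2)
E
```

```text
{'clock': np.float64(4.55), 'eef_pos': array([0.418 , 0.1771, 0.1248]), 'orientation': array([-3.1414e+00, -3.0000e-04,  2.9056e+00]), 'wrist_force': array([0.7433, 0.5427, 0.8668]), 'width': np.float64(-0.0005)}
d4 [426.49968669 390.14353098]
d4 [428.72333487 342.70793858]
s4 [262.3199105  361.28055534]
s4 [255.59921364 331.24341791]
```

View pics/d4.png

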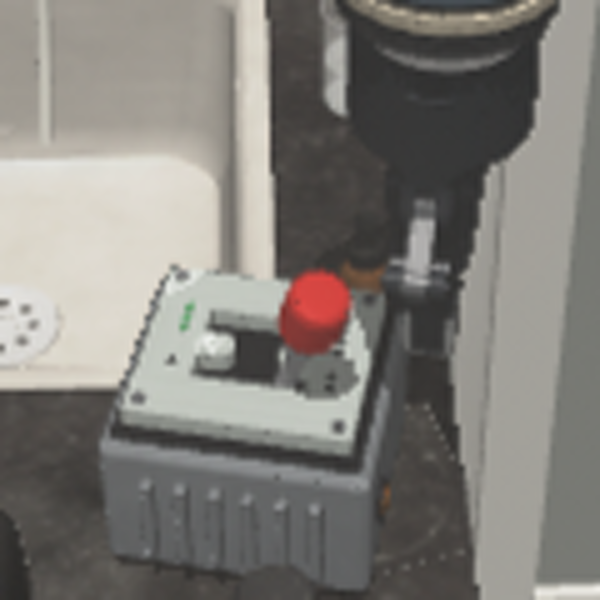

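View pics/s4.png

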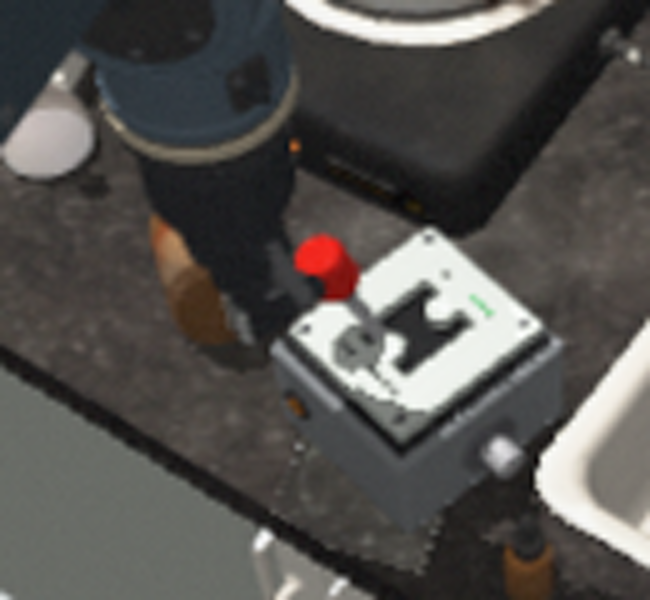

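>>> play_rows(targets=[[-0.005,0,0,0],[-0.01,0,0,0],[-0.014,0,0,0],[-0.018,0,0,0],[-0.021,0,0,0],[-0.024,0,0,0],[-0.027,0,0,0],[-0.03,0,0,0],[-0.03,0,0,0]])

```text
clock: 5.45
eef_pos: [0.4473, 0.1702, 0.1249]
orientation: [3.142, -0.0, 2.906]
wrist_force: [-2.2, 1.1, 1.8]
width: -0.003
```

```bash
python3 - <<'E'
from h import *
snap("side","d5",(260,170,380,290),5); snap("scene","s5",(210,120,340,240),5)
s=read_state();print({k:np.round(s[k],4) for k in("clock","eef_pos","orientation","wrist_force","width")})
E
```

```text
{'clock': np.float64(5.55), 'eef_pos': array([0.4471, 0.1702, 0.1249]), 'orientation': array([-3.1416e+00, -1.0000e-04,  2.9058e+00]), 'wrist_force': array([-1.9716,  1.3497,  0.7981]), 'width': np.float64(0.0014)}
```

View pics/d5.png

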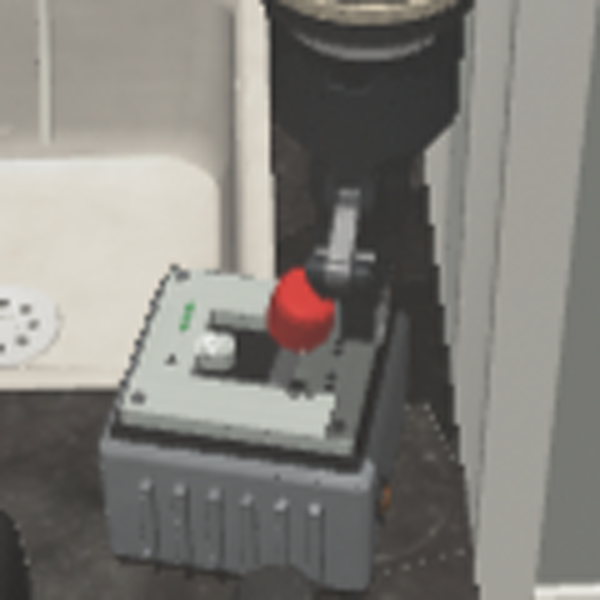

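View pics/s5.png

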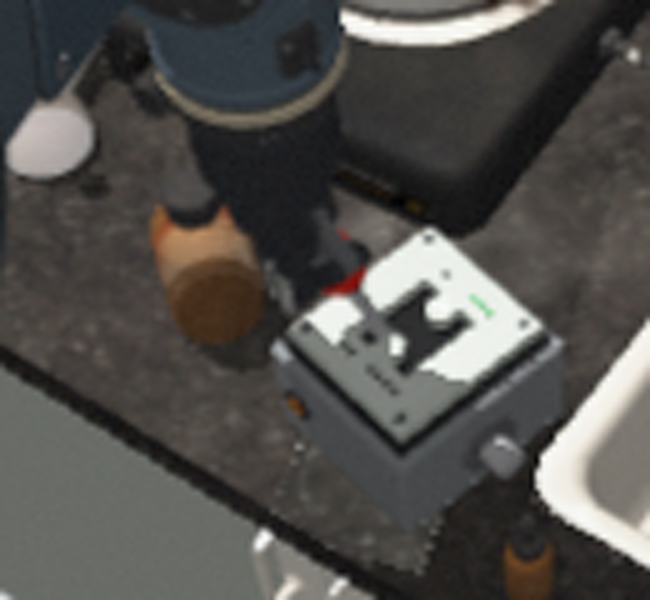

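>>> play_rows(targets=[[-0.003,0,0,0],[-0.006,0,0,0],[-0.009,0,0,0],[-0.012,0,0,0],[-0.015,0,0,0],[-0.018,0,0,0],[-0.021,0,0,0],[-0.024,0,0,0],[-0.026,0,0,0],[-0.028,0,0,0],[-0.028,0,0,0]])

```text
clock: 6.65
eef_pos: [0.4746, 0.1636, 0.1249]
orientation: [-3.142, 0.0, 2.906]
wrist_force: [-1.4, 1.3, 1.5]
width: 0.002
```

```bash
python3 - <<'E'
from h import *
snap("side","d6",(260,170,380,290),5); snap("scene","s6",(210,120,340,240),5)
s=read_state();print({k:np.round(s[k],4) for k in("clock","eef_pos","orientation","wrist_force","width")})
o=np.array([.495,.127,0]);ex=np.array([.973,-.231,0]);ey=np.array([.231,.973,0])
for x in(-.010,0,.01):
    X=o+ex*x+ey*.0325+[0,0,.038+.124]
    print(x,(proj("d6",X)-[260,170])*5+2,(proj("s6",X)-[210,120])*5+2)
E
```

```text
{'clock': np.float64(6.75), 'eef_pos': array([0.4744, 0.1637, 0.1249]), 'orientation': array([-3.1415e+00,  1.0000e-04,  2.9057e+00]), 'wrist_force': array([-2.9958,  0.3756,  0.2931]), 'width': np.float64(0.0041)}
-0.01 [257.34938606 310.02073505] [359.87146148 245.18423739]
0 [235.27268089 307.01800587] [373.55798516 235.39749866]
0.01 [213.27436562 304.02593878] [387.15653887 225.67366408]
```

View pics/d6.png

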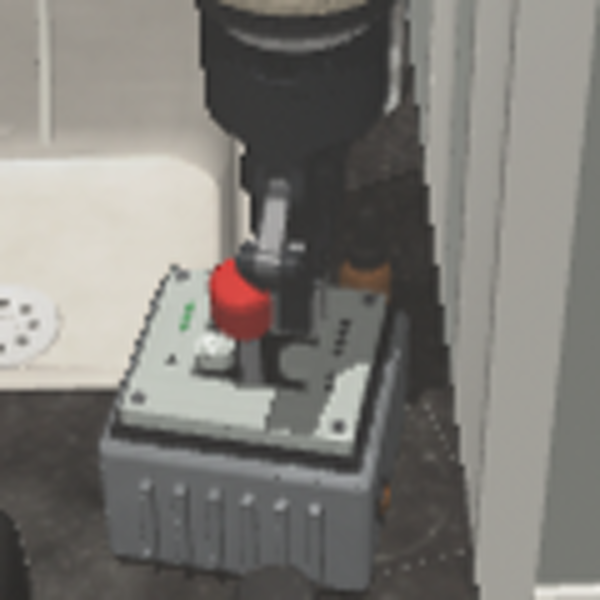

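View pics/s6.png

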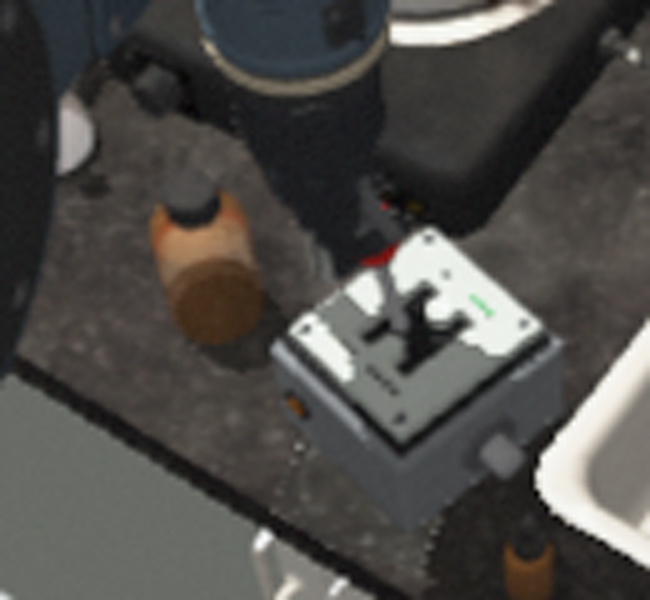

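>>> play_rows(targets=[[0.01,0,0,0],[0.025,0,0,0],[0.025,0,-0.03,0],[0.025,0,-0.07,0],[0.025,0.03,-0.075,0],[0.01,0.059,-0.075,0],[-0.02,0.059,-0.075,0],[-0.0265,0.059,-0.07,0],[-0.0265,0.059,-0.04,0],[-0.0265,0.059,-0.01,0],[-0.0265,0.059,0,0],[-0.0265,0.059,0,0]])

```text
clock: 7.95
eef_pos: [0.5126, 0.2144, 0.124]
orientation: [-3.14, -0.002, 2.906]
wrist_force: [-0.1, 0.0, 0.4]
width: 0.0
```

```bash
python3 - <<'E'
from h import *
snap("side","d7",(240,170,380,290),5); snap("scene","s7",(210,120,340,240),5); snap("wrist","w7")
s=read_state();print({k:np.round(s[k],4) for k in("clock","eef_pos","orientation","wrist_force","width")})
E
```

```text
{'clock': np.float64(8.1), 'eef_pos': array([0.5144, 0.2152, 0.1265]), 'orientation': array([3.1405e+00, 1.6000e-03, 2.9058e+00]), 'wrist_force': array([ 0.0926, -0.1009,  0.1894]), 'width': np.float64(-0.0011)}
```

View pics/d7.png

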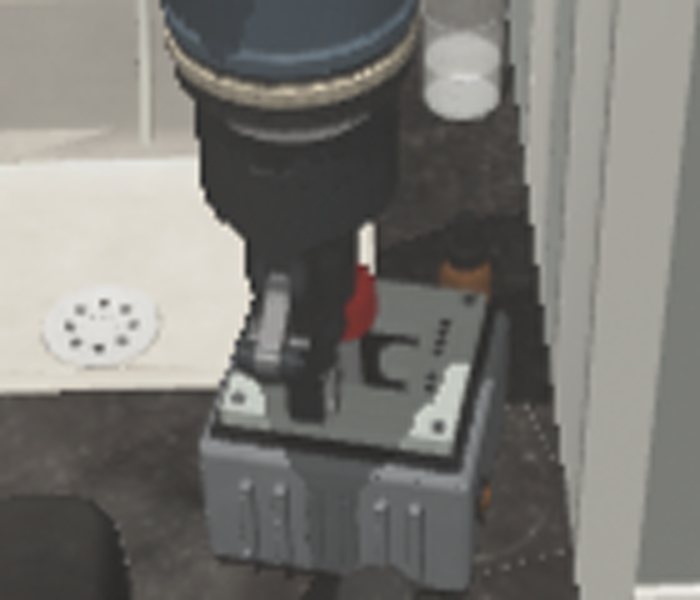

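View pics/s7.png

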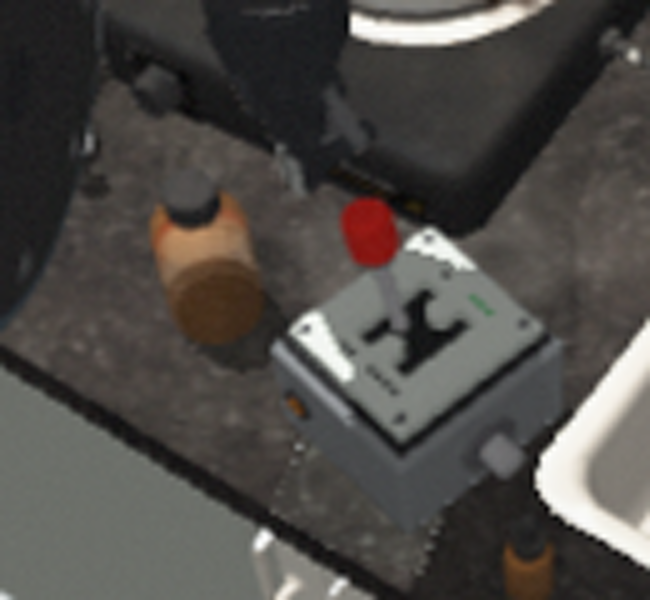

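View pics/w7_full.png

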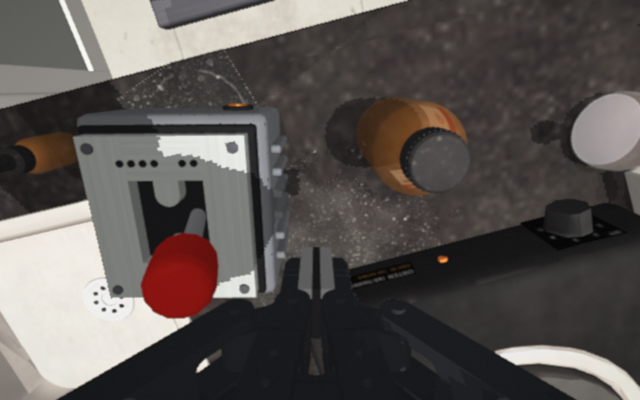

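```bash
cat >> h.py <<'E'
O=np.array([.495,.127,0]);EX=np.array([.973,-.231,0]);EY=np.array([.231,.973,0])
def g(X): X=np.array(X)-O; return np.array([X@EX,X@EY,X[2]]).round(4)
def tri(l):
    M=[];b=[]
    for n,u,v in l:
        d=cam(n);o=-d["R"].T@d["t"];r=d["R"].T@np.array([(u-d["cx"])/d["fx"],(v-d["cy"])/d["fy"],1]);r/=np.linalg.norm(r)
        P=np.eye(3)-np.outer(r,r);M.append(P);b.append(P@o)
    return np.linalg.solve(sum(M),sum(b))
E
python3 - <<'E'
from h import *
X=tri([("s7",283.6,166),("w7",181,275)]);print(X,g(X),proj("s7",X),proj("w7",X))
print(g(onz("w7",181,275,.162)),g(onz("s7",283.6,166,.162)))
for p in[(88,148),(232,147),(245,291),(119,290)]: print(g(onz("w7",*p,.103)))
print(g(read_state()["eef_pos"]))
E
```

```text
[0.49934367 0.15813435 0.16892127] [-0.003   0.0313  0.1689] [283.58364497 166.02536936] [181.01548148 275.19689184]
[0.0011 0.0282 0.162 ] [1.00e-04 3.57e-02 1.62e-01]
[-0.047  -0.0417  0.103 ]
[-0.0473  0.0415  0.103 ]
[0.049  0.0424 0.103 ]
[ 0.0479 -0.0413  0.103 ]
[-0.0015  0.0903  0.1265]
```

>>> play_rows(targets=[[0,-0.008,0,0],[0,-0.016,0,0],[0,-0.022,0,0],[0,-0.026,0,0],[0,-0.03,0,0],[0,-0.034,0,0],[0,-0.038,0,0],[0,-0.042,0,0],[0,-0.046,0,0],[0,-0.05,0,0],[0,-0.05,0,0]])

```text
clock: 9.2
eef_pos: [0.502, 0.1657, 0.1249]
orientation: [-3.141, -0.0, 2.905]
wrist_force: [0.4, 0.3, 0.5]
width: 0.0
```

```bash
python3 - <<'E'
from h import *
snap("side","d8",(240,170,380,290),5); snap("wrist","w8")
s=read_state();print({k:np.round(s[k],4) for k in("clock","eef_pos","orientation","wrist_force","width")},g(s["eef_pos"]))
E
```

```text
{'clock': np.float64(9.3), 'eef_pos': array([0.502 , 0.1659, 0.1247]), 'orientation': array([-3.1409e+00, -4.0000e-04,  2.9055e+00]), 'wrist_force': array([ 0.3031, -0.7502,  0.8251]), 'width': np.float64(-0.0001)} [-0.0022  0.0395  0.1247]
```

View pics/d8.png

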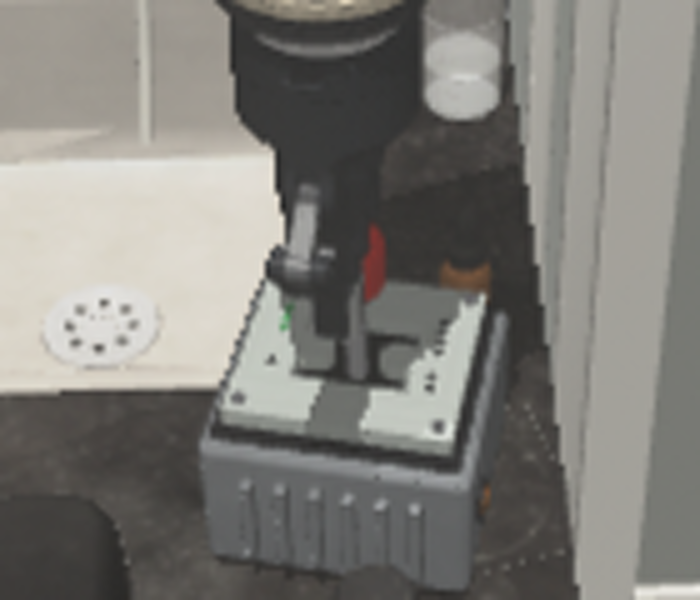

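View pics/w8_full.png

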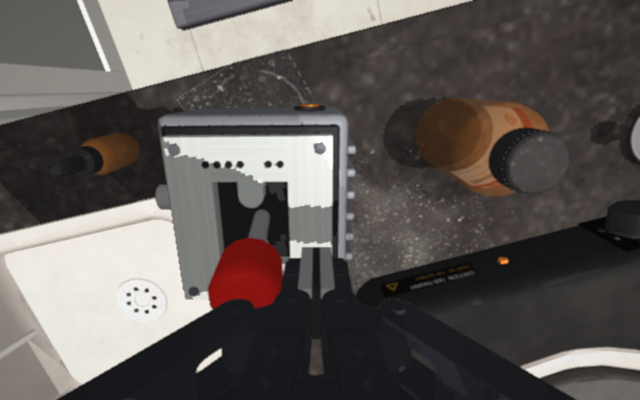

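>>> play_rows(targets=[[0,-0.004,0,0],[0,-0.008,0,0],[0,-0.012,0,0],[0,-0.016,0,0],[0,-0.02,0,0],[0,-0.024,0,0],[0,-0.028,0,0],[0,-0.032,0,0],[0,-0.036,0,0],[0,-0.039,0,0],[0,-0.042,0,0],[0,-0.042,0,0]])

```text
clock: 10.5
eef_pos: [0.4922, 0.125, 0.1248]
orientation: [-3.141, -0.0, 2.905]
wrist_force: [0.9, 0.5, -0.5]
width: 0.001
```

```bash
python3 - <<'E'
from h import *
snap("side","d9",(240,170,380,290),5); snap("wrist","w9");snap("scene","s9",(210,120,340,240),5)
s=read_state();print({k:np.round(s[k],4) for k in("clock","eef_pos","orientation","wrist_force","width")},g(s["eef_pos"]))
E
```

```text
{'clock': np.float64(10.65), 'eef_pos': array([0.4923, 0.1253, 0.1249]), 'orientation': array([-3.1412e+00, -1.0000e-04,  2.9057e+00]), 'wrist_force': array([0.1274, 0.1682, 0.3199]), 'width': np.float64(-0.0015)} [-0.0022 -0.0023  0.1249]
```

View pics/d9.png

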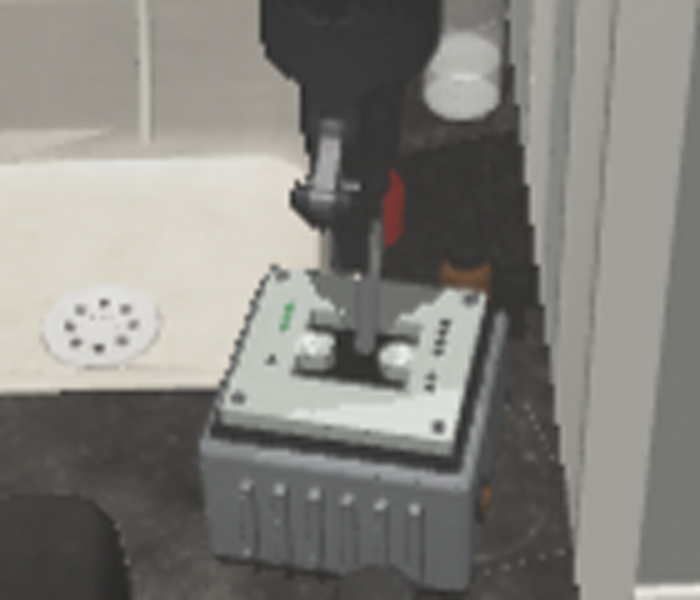

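View pics/w9_full.png

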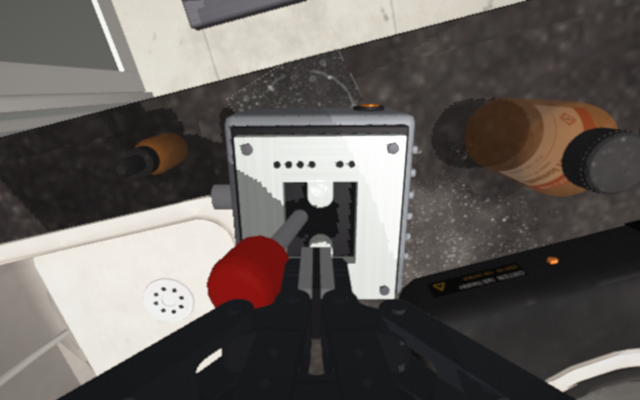

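View pics/s9.png

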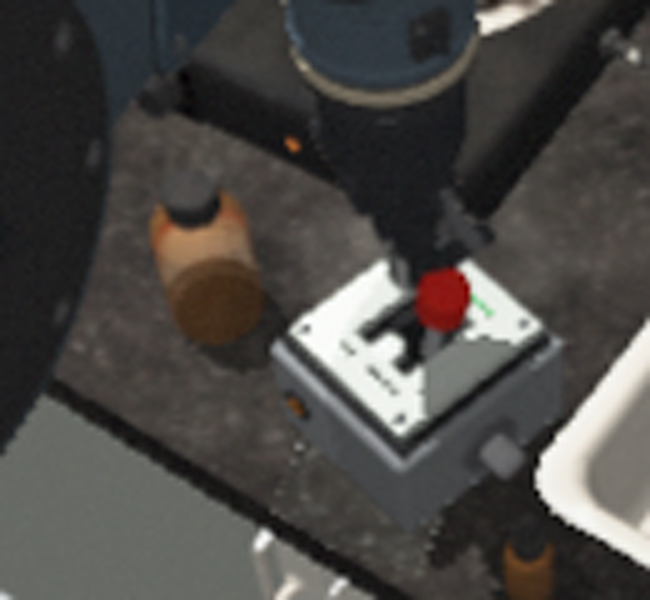

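```bash
python3 - <<'E'
from h import *
X=tri([("s9",298,179.4),("w9",248,275)]);print(g(X),proj("s9",X),proj("w9",X))
print(g(onz("w9",248,275,.165)),g(onz("s9",298,179.4,.165)))
E
```

```text
[-0.0047 -0.0315  0.1705] [297.92291923 179.53440245] [248.15733407 276.00016   ]
[-0.0018 -0.0328  0.165 ] [-0.0019 -0.0282  0.165 ]
```

>>> play_rows(targets=[[0,-0.0015,0,0],[0,-0.003,0,0],[0,-0.003,0,0],[0,-0.003,0,0]])

```text
clock: 11.05
eef_pos: [0.4917, 0.1226, 0.1249]
orientation: [3.141, -0.0, 2.906]
wrist_force: [1.5, 3.3, -1.5]
width: -0.002
```

```bash
python3 - <<'E'
from h import *
for i in range(3):
    snap("wrist","w10"); s=read_state(); print(s["wrist_force"].round(2) if hasattr(s["wrist_force"],"round") else s["wrist_force"],g(s["eef_pos"]))
im=cv2.imread("pics/w10_full.png").astype(int); m=(im[:,:,2]>110)&(im[:,:,1]<60)&(im[:,:,0]<60)
k,l,st,c=cv2.connectedComponentsWithStats(m.astype(np.uint8));i=1+st[1:,4].argmax();print(st[i],c[i])
im=cv2.imread("pics/w9_full.png").astype(int); m=(im[:,:,2]>110)&(im[:,:,1]<60)&(im[:,:,0]<60)
k,l,st,c=cv2.connectedComponentsWithStats(m.astype(np.uint8));i=1+st[1:,4].argmax();print(st[i],c[i])
E
```

```text
[-0.23  3.13 -1.29] [-0.0022 -0.005   0.1249]
[ 0.6   3.72 -1.67] [-0.0022 -0.005   0.1249]
[ 0.23  3.92 -1.89] [-0.0022 -0.005   0.1249]
[ 210  238   79   70 3607] [249.07956751 273.86831162]
[ 208  238   78   70 3580] [247.52960894 274.33882682]
```

>>> play_rows(targets=[[0,0.005,0,0],[0,0.015,0,0],[0,0.015,-0.03,0],[0,0.015,-0.07,0],[0.025,0.01,-0.075,0],[0.048,-0.01,-0.075,0],[0.048,-0.0275,-0.075,0],[0.048,-0.0275,-0.07,0],[0.048,-0.0275,-0.04,0],[0.048,-0.0275,-0.01,0],[0.048,-0.0275,0,0],[0.048,-0.0275,0,0]])

```text
clock: 12.4
eef_pos: [0.438, 0.1072, 0.1239]
orientation: [-3.14, -0.002, 2.906]
wrist_force: [0.5, -0.4, 0.7]
width: -0.001
```

```bash
python3 - <<'E'
from h import *
snap("side","d11",(240,170,380,290),5); snap("wrist","w11");snap("scene","s11",(210,120,340,240),5)
s=read_state();print({k:np.round(s[k],4) for k in("clock","eef_pos","orientation","wrist_force","width")},g(s["eef_pos"]))
E
```

```text
{'clock': np.float64(12.55), 'eef_pos': array([0.4395, 0.1074, 0.1261]), 'orientation': array([3.1409e+00, 1.4000e-03, 2.9060e+00]), 'wrist_force': array([ 0.5647, -0.475 ,  0.8984]), 'width': np.float64(-0.0032)} [-0.0494 -0.0319  0.1261]
```

View pics/d11.png

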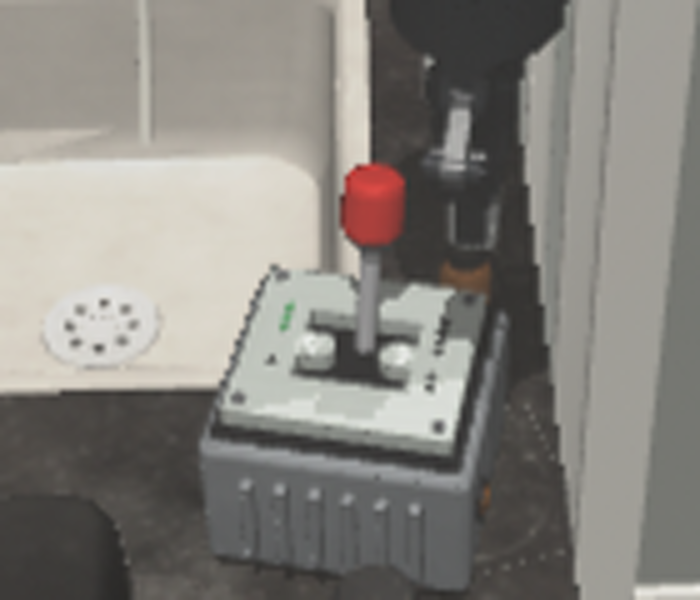

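View pics/s11.png

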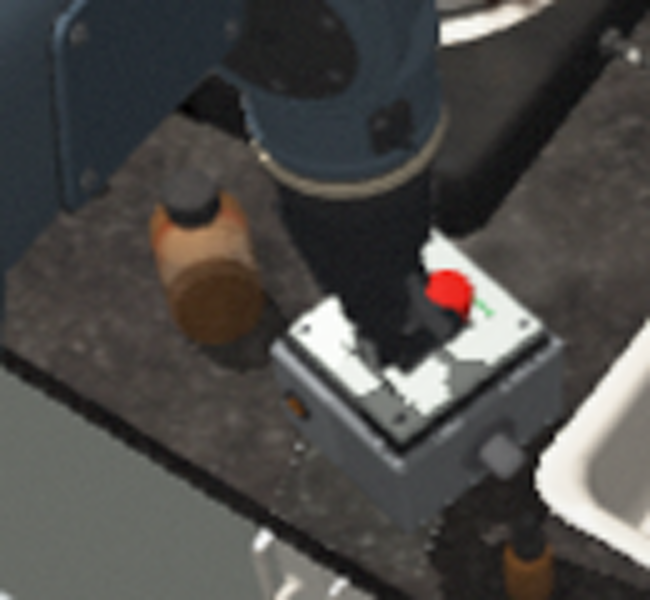

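>>> play_rows(targets=[[-0.008,0,0,0],[-0.014,0,0,0],[-0.018,0,0,0],[-0.022,0,0,0],[-0.026,0,0,0],[-0.03,0,0,0],[-0.034,0,0,0],[-0.038,0,0,0],[-0.042,0,0,0],[-0.046,0,0,0],[-0.05,0,0,0],[-0.05,0,0,0]])

```text
clock: 13.75
eef_pos: [0.4877, 0.0952, 0.1247]
orientation: [3.142, -0.0, 2.906]
wrist_force: [-1.5, 1.5, 0.3]
width: 0.002
```

```bash
python3 - <<'E'
from h import *
snap("side","d12",(240,170,380,290),5); snap("wrist","w12")
s=read_state();print({k:np.round(s[k],4) for k in("clock","eef_pos","orientation","wrist_force","width")},g(s["eef_pos"]))
for th in(.2,.25,.3,.32):
    r=.132*np.sin(th); X=O+EX*r-EY*.0325+[0,0,.038+.132*np.cos(th)*.969]; print(th,(proj("d12",X)-[240,170])*5+2)
E
```

```text
{'clock': np.float64(13.85), 'eef_pos': array([0.4874, 0.0953, 0.1248]), 'orientation': array([-3.1415e+00,  1.0000e-04,  2.9057e+00]), 'wrist_force': array([-1.2892,  1.8326, -0.4636]), 'width': np.float64(0.0008)} [-1.000e-04 -3.270e-02  1.248e-01]
0.2 [311.71022346 202.50270153]
0.25 [298.50504426 203.08959031]
0.3 [285.55242829 204.19128814]
0.32 [280.4507025  204.77463662]
```

View pics/d12.png

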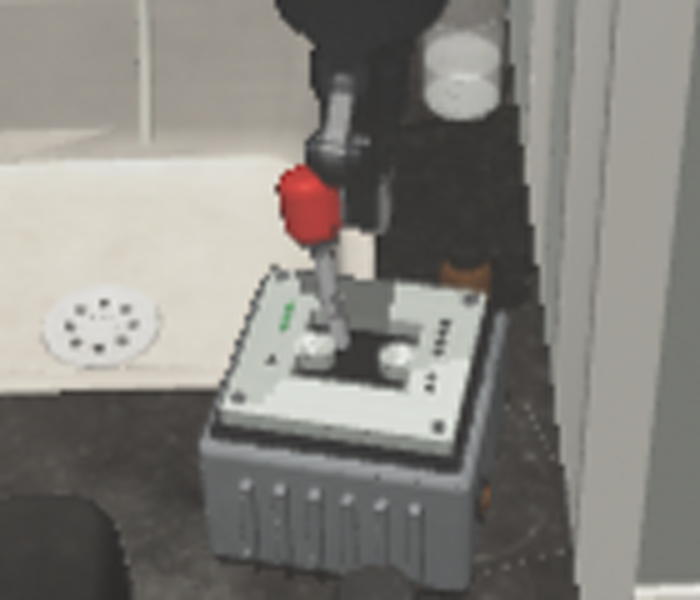

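>>> play_rows(targets=[[-0.003,0,0,0],[-0.006,0,0,0],[-0.009,0,0,0],[-0.011,0,0,0],[-0.013,0,0,0],[-0.0145,0,0,0],[-0.0145,0,0,0]])

```text
clock: 14.55
eef_pos: [0.5015, 0.0918, 0.1249]
orientation: [-3.142, -0.0, 2.906]
wrist_force: [-2.9, 0.7, -0.3]
width: -0.003
```

>>> play_rows(targets=[[-0.001,0,0,0],[-0.001,0,0,0]])

```text
clock: 14.75
eef_pos: [0.5021, 0.0917, 0.1248]
orientation: [-3.142, -0.0, 2.906]
wrist_force: [-5.0, 1.5, -0.6]
width: -0.0
```

```bash
python3 - <<'E'
from h import *
snap("side","d13",(240,170,380,290),5); snap("wrist","w13")
s=read_state();print({k:np.round(s[k],4) for k in("clock","eef_pos","orientation","wrist_force","width")},g(s["eef_pos"]))
E
```

```text
{'clock': np.float64(14.85), 'eef_pos': array([0.5021, 0.0917, 0.1248]), 'orientation': array([-3.1415e+00, -3.0000e-04,  2.9059e+00]), 'wrist_force': array([-4.4248,  1.7465, -0.8012]), 'width': np.float64(0.0022)} [ 0.0151 -0.0327  0.1248]
```

View pics/d13.png

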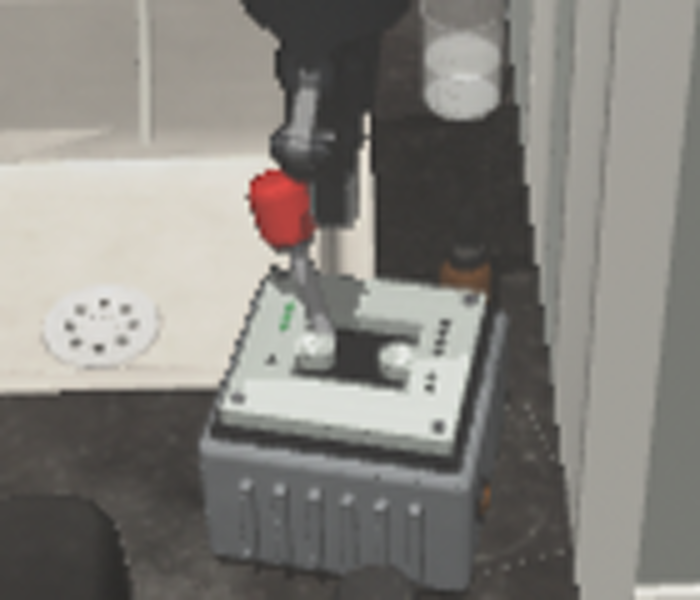

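Force is rising (about 5 N), knob centre near (282,208), where 0.32 rad predicts 280. Confirming with two more small steps.

>>> play_rows(targets=[[-0.001,0,0,0],[-0.001,0,0,0],[-0.001,0,0,0]])

```text
clock: 15.15
eef_pos: [0.5029, 0.0915, 0.1247]
orientation: [-3.142, -0.001, 2.906]
wrist_force: [-5.9, 2.3, -1.4]
width: 0.0
```

>>> play_rows(targets=[[-0.001,0,0,0],[-0.001,0,0,0],[-0.001,0,0,0]])

```text
clock: 15.45
eef_pos: [0.5035, 0.0914, 0.1246]
orientation: [-3.142, -0.002, 2.906]
wrist_force: [-6.7, 3.0, -0.6]
width: -0.003
```

```bash
cat >> h.py <<'E'
def red(fn):
    im=cv2.imread(f"pics/{fn}_full.png").astype(int)[160:240,270:350]; m=(im[:,:,2]>110)&(im[:,:,1]<70)&(im[:,:,0]<70)
    ys,xs=np.nonzero(m); return (xs.mean()+270).round(2),(ys.mean()+160).round(2),xs.min()+270,len(xs)
E
python3 - <<'E'
from h import *
snap("side","d14",(240,170,380,290),5); print(red("d12"),red("d13"),red("d14"))
E
```

```text
(np.float64(301.4), np.float64(210.95), np.int64(296), 136) (np.float64(295.82), np.float64(211.59), np.int64(290), 130) (np.float64(295.59), np.float64(211.7), np.int64(290), 125)
```

>>> play_rows(targets=[[-0.001,0,0,0],[-0.002,0,0,0],[-0.002,0,0,0],[-0.002,0,0,0]])

```text
clock: 15.9
eef_pos: [0.5048, 0.0911, 0.1244]
orientation: [-3.142, -0.003, 2.906]
wrist_force: [-10.9, 5.1, -0.9]
width: 0.003
```

```bash
python3 - <<'E'
from h import *
snap("side","d15",(240,170,380,290),5); print(red("d15"))
E
```

```text
(np.float64(295.42), np.float64(211.7), np.int64(290), 121)
```

>>> play_rows(targets=[[0.005,0,0,0],[0.015,0,0,0],[0.035,0,0,0],[0.055,0,0,0],[0.065,0,-0.01,0],[0.075,0,-0.04,0],[0.09,0,-0.08,0],[0.12,0.02,-0.11,0],[0.15,0.05,-0.12,0],[0.17,0.07,-0.12,0],[0.17,0.07,-0.12,0],[0.17,0.07,-0.12,0]])

```text
clock: 17.15
eef_pos: [0.3574, 0.1988, 0.2457]
orientation: [3.141, 0.001, 2.907]
wrist_force: [0.4, -0.4, 0.2]
width: 0.0
```

```bash
python3 - <<'E'
from h import *
snap("side","d16",(240,170,380,290),5); snap("scene","s16",(210,120,340,240),5); snap("wrist","w16")
s=read_state();print({k:np.round(s[k],4) for k in("clock","eef_pos","wrist_force")},g(s["eef_pos"]));print(red("d16"))
for th in(.28,.3,.32):
    X=O+EX*.132*np.sin(th)-EY*.0325+[0,0,.038+.132*np.cos(th)*.969]; print(th,(proj("d16",X)-[240,170])*5+2,(proj("s16",X)-[210,120])*5+2)
E
```

```text
{'clock': np.float64(17.3), 'eef_pos': array([0.3578, 0.1979, 0.2451]), 'wrist_force': array([ 0.4665, -0.3321, -0.4006])} [-0.1499  0.0373  0.2451]
(np.float64(296.19), np.float64(212.59), np.int64(290), 112)
0.28 [290.70069023 203.68923072] [499.43346778 269.21218356]
0.3 [285.55242829 204.19128814] [502.84707384 267.46531054]
0.32 [280.4507025  204.77463662] [506.23269136 265.790264  ]
```

View pics/d16.png

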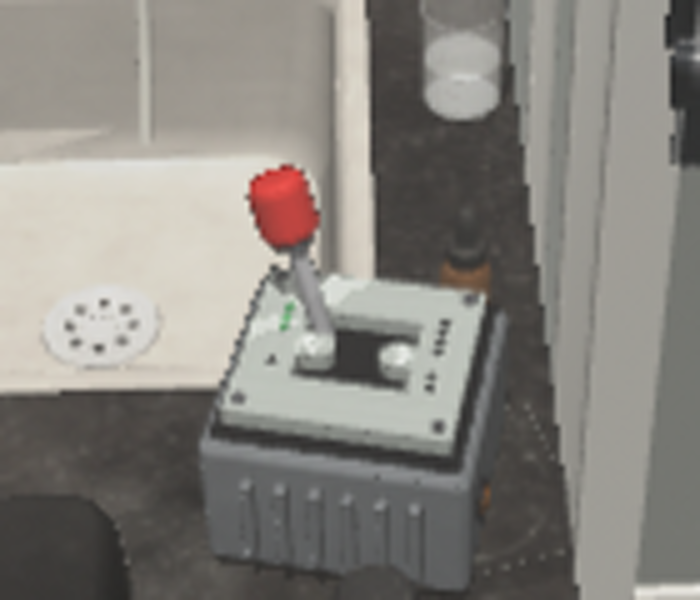

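View pics/s16.png

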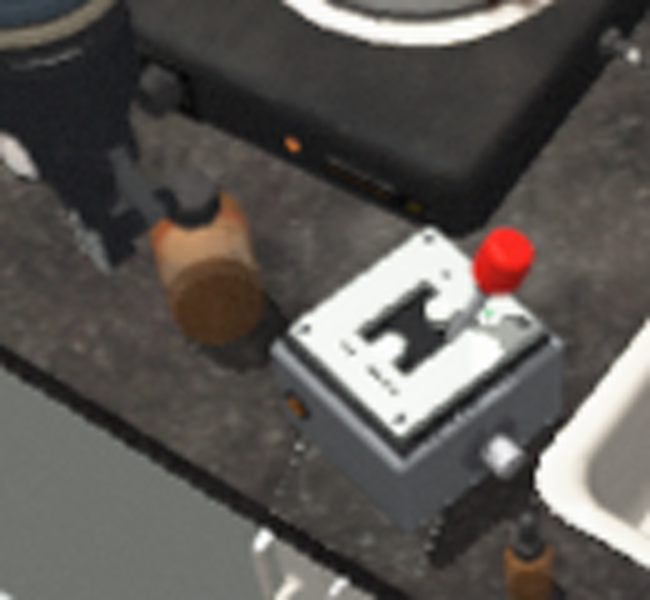

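View pics/w16_full.png

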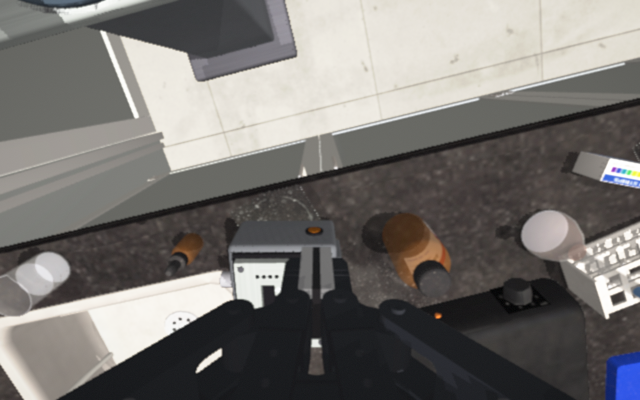

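```bash
python3 - <<'E'
from h import *
def full(fn):
    im=cv2.imread(f"pics/{fn}_full.png").astype(int); m=(im[:,:,2]>140)&(im[:,:,2]-im[:,:,1]>90)&(im[:,:,2]-im[:,:,0]>90)
    k,l,s,c=cv2.connectedComponentsWithStats(m.astype(np.uint8)); return [(s[i][:5].tolist(),c[i].round(2).tolist()) for i in range(1,k) if s[i][4]>20]
for n,th,y in(("d2",-.32,.0325),("d16",.32,-.0325),("s2",-.32,.0325),("s16",.32,-.0325)):
    X=O+EX*.132*np.sin(th)+EY*y+[0,0,.038+.132*np.cos(th)*.969]; print(n,proj(n,X),full(n))
u=full("s16");v=full("d16")
E
```

```text
d2 [325.09133489 234.3530331 ] [([155, 172, 6, 5, 22], [157.73, 173.77]), ([318, 224, 12, 12, 107], [323.36, 229.54]), ([122, 231, 16, 12, 135], [128.93, 236.64])]
d16 [295.6901405  210.55492732] [([155, 172, 6, 5, 22], [157.73, 173.77]), ([290, 203, 13, 15, 135], [296.36, 210.21]), ([122, 232, 15, 11, 131], [128.87, 236.7])]
s2 [272.92248712 175.43447302] [([360, 89, 11, 11, 77], [365.25, 93.16]), ([271, 167, 8, 9, 49], [274.63, 170.82])]
s16 [310.84653827 172.7580528 ] [([360, 89, 11, 12, 96], [365.1, 94.08]), ([305, 166, 12, 12, 107], [309.94, 171.25])]
```

```bash
python3 -c "
from station import sign_off
print(sign_off())"
```

```text
the job is handed in; nothing more can be done
None
```

The lever is in third gear and the job is handed in at about 17 s on the robot's clock. I pushed it with the outside of the shut fingers only. It went forward from second to neutral, across to the right-hand column, then forward into the far right slot.

**Fully home:** on the last push the knob stopped moving while the force rose from about 3 N to 12 N. After I backed off, it sat within about 1.5 mm of the position expected at the 0.32 rad stop, which is within the camera calibration. The measured lean is 0.31–0.32 rad.

**Nothing touched:** the last pictures show the bottles and beaker where they were and the gripper well clear, with the wrist force near zero.

**One disagreement:** in the pictures the shut fingertips ended about 25 mm above the stated TCP. My first approach therefore passed just above the knob without touching it. I backed off, lowered 24 mm and went on from there.

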